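Cover the tube carousel: tall spacer on the post, then the knobbed cover

ROBOT

A 6-joint arm with a two-finger parallel gripper is mounted at the origin on the work surface. World frame = base frame: x ahead of the robot, y to its left, z up, the work surface at z = 0. Lengths are in m, angles in rad, forces in N, time in s.
With the tool pointing down it reaches from about 0.35 to 0.975 m from the base axis. Payload 4.9 kg.
Tool frame: the origin (TCP) lies midway between the tips of the shut fingers; the grasp point (between the pads) lies 19 mm behind it; z points along the fingers, y is the line along which they close (so a half turn about z gives the same grasp; the last joint's range is limited). The gripper opens to 85 mm and grips with 20 to 120 N. Pads are 22 mm wide; open, the fingers measure 114 mm over their backs; the gripper's body (76 mm by 85 mm) begins 54 mm behind the grasp point. The pads swing forward as they close: fully open they stand 13 mm farther back than shut.
Start: joints at [1.067, 0.053, 1.613, -0, 1.476, -0.119], TCP at [0.235, 0.579, 0.231] pointing down, gripper open.
Joint ranges: [-3.01, 3.01], [-1.01, 2.22], [0.06, 2.58], [-1.02, 4.17], [0.09, 2.62], [-3.14, 3.14]. Speed limits (rad/s): [2.57, 2.57, 3.14, 3.14, 3.14, 3.14].

INTERFACE

Orientations are given as a unit quaternion [w, x, y, z].
In Python, from plant import manip gives the robot as it stands.
- The arm moves only by the shell command python3 shift.py FILE, which reads ROWS from the file FILE. ROWS is one flat JSON list of numbers that holds 1 to 5 rows one after another, with no inner brackets; each row has 7 numbers: the opening from 0.0 (shut) to 1.0 (fully open), then dx, dy, dz in mm, then a rotation vector rx, ry, rz in units of 0.25 rad; each row shifts and turns the commanded pose from where the row before left it, along the tool's axes as they then stand; what a row does not reach is not made up. A row lasts 1/8 s, in which the tool goes at most 0.0625 m and 0.188 rad, less where a joint would pass 70% of its speed; a pose out of reach is approached as far as the arm can. The fingers move at their own pace and stop on an object; the grip force is fixed at half the most. Time passes only in rows, so rows that do not move let the fingers close. It prints the time, the measured TCP pose, the force, the opening and the grip force at its end. Input that does not fit is refused with a message, and nothing moves.
- manip.state(): the state, without advancing time (a new reading comes with each control period).
- manip.grab_frame(name): name is "scene" or "side" or "wrist"; returns the picture (420x560x3 uint8, red, green, blue); there is no depth.
- manip.camera_params(name): a dict with "intrinsics" (3x3 intrinsics, pixels), "k1" (the pictures are not rectified: a ray, as slopes to the right and down, at radius r is drawn at 1 + k1 r^2 times it, then the intrinsics apply), "xyz" and "orientation" of the camera in the world. Camera axes: x right, y down, z forward; pixel columns grow to the right and rows downward; lengths in m; the calibration is good to about 2 mm. A picture is of the moment at which its call begins: read the wrist's pose just before it. camera_params takes no time and is no camera call; for the wrist camera it gives the pose at the moment of the call.
- manip.job_done(): hands the job in; it is judged then, once.
The state is a dict: "time": time; "joint_pos": joint angles; "joint_vel": joint speeds; "joint_efforts": joint torques, N m; "tool_pos": TCP position; "tool_rot": TCP orientation; "contact_force": force on the tool from outside, world axes, zero at the start; "ft_torque": the same for the moment, N m; "gripper_width": opening from 0.0 (shut) to 1.0 (fully open); "grasp_force": force on a finger pad.
Only numpy, scipy, OpenCV 4.12 (cv2) and the standard library are available. Lean on these libraries where they do the work, as an engineer would, in place of code of your own. Each camera call takes 0.05 s, during which the arm holds its last target. There are 200 camera calls.

TASK

Close up the round tube carousel: first thread the tall spacer sleeve over its centre post and let go of it standing on the drum, then put the knobbed aluminium cover over the post so that it lies level on top of the spacer, clear of the tubes. Lower both parts into place; do not let them fall.

Things in the scene. Friction and masses are not known exactly. Their poses are not given: they have to be found in the camera images.
- carousel: Tube carousel, fixed: black drum 144 mm in diameter, flat top 45 mm above the bench, with 12 white-capped tubes fixed in a circle of radius 58 mm (13 mm wide, tops 61 mm above the bench). At its centre a steel post 12 mm in diameter, its last 8 mm tapering to 5 mm, tip 121 mm above the bench. Origin: on the post's axis at bench height (drum's underside); z up.
- spacer: Tall spacer sleeve: plain grey plastic tube standing on the bench, 40 mm outside, 24 mm bore right through, 50 mm tall, 50 g, both ends alike. Origin: on its axis at its underside; z up. Of the grey rings it is the tall one; one of equal diameter but 16 mm tall and one 58 mm wide, 22 mm tall, are not needed. On the drum its top is 95 mm above the bench.
- cover: Cover, lying flat, knob up: aluminium plate 140 mm in diameter, 8 mm thick, with a central cylindrical knob 36 mm in diameter, top 50 mm above the plate's underside; 220 g. A 24 mm hole runs from below 45 mm up into the knob. Origin: on its axis at the underside; z up. A disc 110 mm wide without knob is not needed. On the spacer its underside is 95 mm above the bench.

How it is judged:
On the way:
1. the tall spacer stands on the drum around the post, let go, before the cover goes on (z of spacer in the frame of carousel between 0.04 and 0.05 m and horizontal distance between spacer and carousel below 0.012 m and angle between spacer's own z axis and vertical below 0.12 rad and contact force between the fingers and spacer below 0.05 N and horizontal distance between cover and carousel above 0.05 m), for 0.2 s.
At the end, for the whole second after the job is handed in: The spacer stands on the drum around the post (underside within 5 mm of the drum top) and the cover lies on it (underside 95 mm above the bench within 6 mm), each within 12 mm of the post axis and upright or level within 7 degrees, at rest (z of spacer in the frame of carousel between 0.04 and 0.05 m and horizontal distance between each of spacer, cover and carousel below 0.012 m and angle between each of spacer, cover's own z axis and vertical below 0.12 rad and z of cover in the frame of carousel between 0.089 and 0.101 m and linear speed of each of spacer, cover below 0.03 m/s and angular speed of each of spacer, cover below 0.3 rad/s); the robot touches nothing.
It fails at once if the spacer is let fall (moving faster than 0.8 m/s out of the fingers, a fall of over 30 mm) (linear speed of spacer above 0.8 m/s and contact force between the fingers and spacer below 0.05 N).
It fails at once if the cover is let fall (moving faster than 0.8 m/s out of the fingers, a fall of over 30 mm) (linear speed of cover above 0.8 m/s and contact force between the fingers and cover below 0.05 N).
It also fails if it takes over 51 s, if anything falls off the work surface, if the arm or the gripper's body presses on something with over 40 N, if the wrist force passes 120 N, or if a joint passes its speed limit or range.

## Working session

There is one attempt and no reset: what is moved stays moved. The work goes in short steps, Python scripts to look and compute and a shell command to move; the robot and the scene stay as the last step left them, time stands still between calls to the robot, and variables do not carry over. Pictures are saved under pics/ and viewed, at most 14 in all, crops included, and the job is handed in when it is done.

```bash
ls; mkdir -p pics; python3 - <<'E'
from plant import manip
import cv2,json
s=manip.state();print(s)
for n in ("scene","side","wrist"):
    print(n,manip.camera_params(n))
    cv2.imwrite(f"pics/{n}0.png",cv2.cvtColor(manip.grab_frame(n),cv2.COLOR_RGB2BGR))
E
```

```text
pics
plant.py
shift.py
{'time': 0.0, 'joint_pos': array([ 1.06701372e+00,  5.33406968e-02,  1.61425325e+00,  1.29565400e-05,
        1.47601667e+00, -1.18974526e-01]), 'joint_vel': array([ 0.00119107,  0.00052154,  0.00133716,  0.00161499, -0.00079449,
        0.00176171]), 'joint_efforts': array([ 1.16829406e-04, -3.93687022e+01, -3.70172346e+01, -1.48331828e-04,
        7.25083562e-03,  2.38424337e-05]), 'tool_pos': array([0.23429842, 0.57876391, 0.23009739]), 'tool_rot': array([-3.15261300e-04,  1.91219635e-01,  9.81546755e-01, -9.58485915e-04]), 'contact_force': array([ 0.32043416,  0.28628071, -0.47513031]), 'ft_torque': array([-0.01755627,  0.01775818, -0.00410371]), 'grasp_force': 0.0, 'gripper_width': 1.0001127665156024}
scene {'intrinsics': array([[448.35986863,   0.        , 282.92436388],
       [  0.        , 448.35986863, 206.88764668],
       [  0.        ,   0.        ,   1.        ]]), 'k1': -0.10488355097644263, 'xyz': array([0.91307959, 0.46050216, 0.57256506]), 'orientation': array([-0.14061465,  0.32228858,  0.85181214, -0.38829586])}
side {'intrinsics': array([[452.74102246,   0.        , 277.22075243],
       [  0.        , 452.74102246, 212.89952757],
       [  0.        ,   0.        ,   1.        ]]), 'k1': -0.15432019406051858, 'xyz': array([0.50718982, 0.74434436, 0.7918405 ]), 'orientation': array([ 0.00422213, -0.03572332,  0.92240007, -0.38455706])}
wrist {'intrinsics': array([[323.03665425,   0.        , 284.17970906],
       [  0.        , 323.03665425, 214.22395744],
       [  0.        ,   0.        ,   1.        ]]), 'k1': -0.05880496749331009, 'xyz': array([0.17368441, 0.60486766, 0.37278752]), 'orientation': array([0.10931347, 0.82157238, 0.55470478, 0.07329392])}
```

View pics/scene0.png

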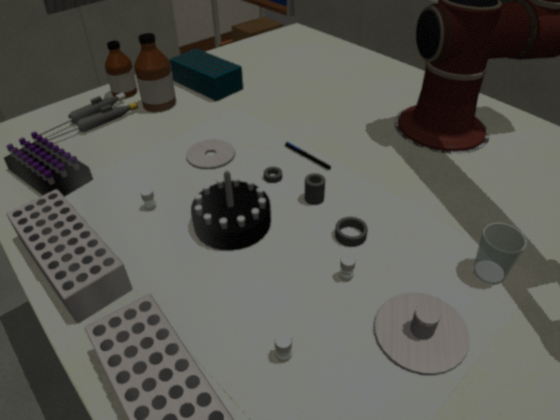

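View pics/side0.png

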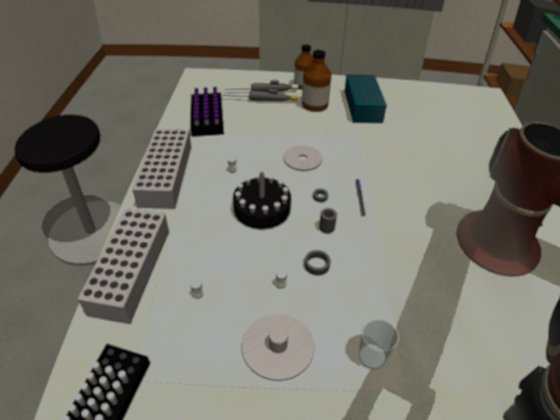

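The scene image shows the carousel near (231,212) with post tip at about (228,175), the tall spacer at (315,188) and the cover with its knob top at about (426,312). The side image shows the same things at (262,203) with tip (262,175), at (328,220), and at (278,345). I'll crop the views closer for exact shapes.

```bash
cat > h.py <<'E'
import numpy as np,cv2
from scipy.spatial.transform import Rotation as R
def rot(q): return R.from_quat([q[1],q[2],q[3],q[0]]).as_matrix()
def ray(c,uv):
    K=c["intrinsics"];d=(np.array(uv,float)-K[:2,2])/K[0,0];s=d.copy()
    for _ in range(20): s=d/(1+c["k1"]*(s@s))
    v=rot(c["orientation"])@np.r_[s,1];return np.array(c["xyz"]),v/np.linalg.norm(v)
def plane(c,uv,z):
    o,v=ray(c,uv);return o+v*(z-o[2])/v[2]
def tri(c1,u1,c2,u2):
    o1,v1=ray(c1,u1);o2,v2=ray(c2,u2)
    t=np.linalg.lstsq(np.c_[v1,-v2],o2-o1,rcond=None)[0]
    a,b=o1+t[0]*v1,o2+t[1]*v2;return (a+b)/2,np.linalg.norm(a-b)
E
python3 - <<'E'
import cv2,numpy as np
a=cv2.imread("pics/scene0.png");b=cv2.imread("pics/side0.png")
def c(i,x,y,w,h,s): return cv2.convertScaleAbs(cv2.resize(i[y:y+h,x:x+w],(w*s,h*s),interpolation=cv2.INTER_CUBIC),alpha=1.6)
f=np.zeros((600,800,3),np.uint8)
# 5x small, 
f[:300,:400]=c(a,185,160,100,75,4)
f[:300,400:600]=c(a,290,165,50,75,4)
f[:300,600:800]=c(a,400,290,50,75,4)
f[300:,:400]=c(b,215,165,100,75,4)
f[300:,400:600]=c(b,303,190,50,75,4)
f[300:,600:800]=c(b,253,310,50,75,4)
cv2.imwrite("pics/crop0.png",f)
E
```

```text
(no output)
```

View pics/crop0.png

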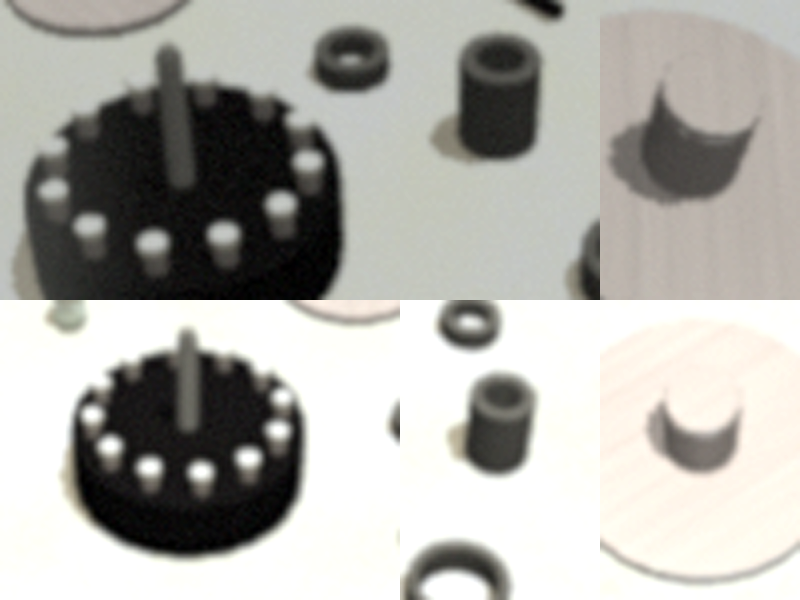

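View pics/wrist0.png

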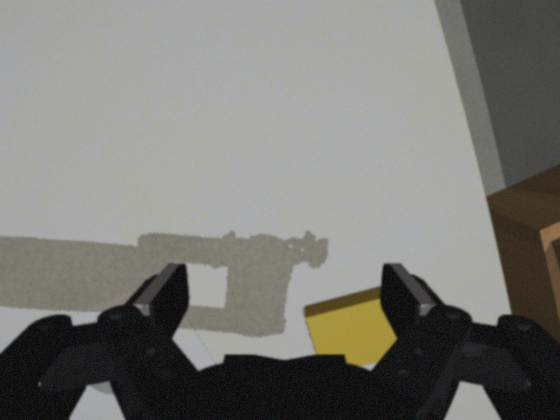

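The crops show the post tip at scene (227,171) and side (262,172), the spacer's top ring centre at scene (315,179.5) and side (328.5,214), and the knob top at scene (428,312) and side (279,335). The wrist view shows only bare bench and the arm's shadow. Next I'll triangulate.

```bash
python3 - <<'E'
from h import *;from plant import manip
a=manip.camera_params("scene");b=manip.camera_params("side")
for n,u,v in [("tip",(226.8,171),(261.6,172.3)),("postbase",(230.3,206.4),(261.6,197.3)),("spacertop",(314.8,179.4),(328.3,214)),("knobtop",(427.8,312.2),(278.6,335.2))]:
    print(n,tri(a,u,b,v))
g=manip.camera_params("wrist");s=manip.state()
T=rot(s["tool_rot"]);print("cam in tool",T.T@(g["xyz"]-s["tool_pos"]),T.T@rot(g["orientation"]))
print(T)
E
```

```text
tip (array([ 0.58632429, -0.06471593,  0.11888927]), np.float64(0.0014273657647062134))
postbase (array([ 0.58673481, -0.06597964,  0.0385162 ]), np.float64(0.001463626556632904))
spacertop (array([ 0.42492109, -0.0134215 ,  0.04705801]), np.float64(0.0010872763609268653))
knobtop (array([0.51930843, 0.31367496, 0.04689603]), np.float64(0.0024599010403142155))
cam in tool [ 0.06602996  0.00113576 -0.14261468] [[ 0.00161813 -0.96529946 -0.26114044]
 [ 0.99999811  0.00128105  0.00146099]
 [-0.00107575 -0.26114231  0.96529971]]
[[-9.26878126e-01  3.75361569e-01 -7.94829293e-04]
 [ 3.75362365e-01  9.26876981e-01 -1.46835233e-03]
 [ 1.85545942e-04 -1.65933266e-03 -9.99998606e-01]]
```
Good. Post ~ (0.586,-0.065), spacer (0.425,-0.013), knob (0.519,0.314). Distances: post-to-spacer 0.169. Ok. Spacer reach 0.425 okay.

Units first: shifts go in mm and turns go in units of 0.25 rad. So -0.0477 m is -47.7, -0.04 m is -40.

```bash
for i in 1 2; do echo '[1,-40,-47.7,0,0,0,0,1,-40,-47.7,0,0,0,0,1,-40,-47.7,0,0,0,0,1,-40,-47.7,0,0,0,0,1,-40,-47.7,0,0,0,0]' > path.dat && python3 shift.py path.dat; done; cat > look.py <<'E'
import sys;from h import *;from plant import manip
import pickle
s=manip.state();c=manip.camera_params("wrist");f=manip.grab_frame("wrist")
n=sys.argv[1];cv2.imwrite(f"pics/{n}.png",f[:,:,::-1]);pickle.dump((s,c),open(f"pics/{n}.pkl","wb"));print(s["tool_pos"],s["joint_pos"],s["time"])
E
echo '[1,0,0,0,0,0,0,1,0,0,0,0,0,0]' > path.dat && python3 shift.py path.dat; python3 look.py w1
```

```text
time: 0.78
tool_pos: [0.3305, 0.2813, 0.2311]
tool_rot: [0.0, 0.191, 0.982, -0.0]
contact_force: [1.3, -0.1, -0.3]
gripper_width: 0.997
grasp_force: 0.0
time: 1.4
tool_pos: [0.4264, -0.015, 0.2313]
tool_rot: [0.0, 0.191, 0.982, 0.0]
contact_force: [1.0, -0.4, 0.8]
gripper_width: 0.999
grasp_force: 0.0
time: 1.65
tool_pos: [0.426, -0.0129, 0.2309]
tool_rot: [-0.0, 0.192, 0.981, 0.0]
contact_force: [-0.2, -0.2, 0.8]
gripper_width: 1.0
grasp_force: 0.0
[ 0.42599984 -0.01291049  0.23093973] [-2.05576549e-01 -4.55171190e-01  2.05035968e+00  4.34423220e-04
  1.54735938e+00 -1.39085054e+00] 1.65
```

View pics/w1.png

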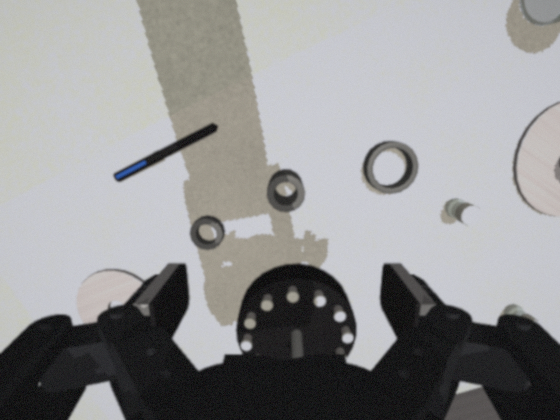

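The wrist picture shows the tall spacer at about (286,190), the small ring at (207,232), the large ring at (390,167) and the carousel at (297,315) with its post at about (297,340). I'll measure the spacer's top circle by mask, then do the same again from lower down.

```bash
cat > spm.py <<'E'
import sys,pickle;from h import *
def top(n,x0,y0,x1,y1,th,z,rad):
    s,c=pickle.load(open(f"pics/{n}.pkl","rb"));g=cv2.cvtColor(cv2.imread(f"pics/{n}.png"),cv2.COLOR_BGR2GRAY)
    m=np.zeros_like(g);m[y0:y1,x0:x1]=(g[y0:y1,x0:x1]<th)*255
    cs=cv2.findContours(m,cv2.RETR_EXTERNAL,cv2.CHAIN_APPROX_NONE)[0];k=max(cs,key=cv2.contourArea)
    x,y,w,h=cv2.boundingRect(k);print(n,"box",x,y,w,h)
    r=(w-0.5)/2; uv=(x+(w-1)/2, y+h-0.5-r); p=plane(c,uv,z)
    e=plane(c,(uv[0]+r,uv[1]),z); print("centre",uv,p,"radius",np.linalg.norm(e-p))
    # height from apparent size against known radius
    T=rot(s["tool_rot"]);print("tool delta",T.T@(p-s["tool_pos"]));return c,uv
if __name__=="__main__":
    g=cv2.cvtColor(cv2.imread("pics/w1.png"),cv2.COLOR_BGR2GRAY);print(g[186:196:4,255:318:2]);print(g[160:220:2,286])
    for th in (70,85,100): top("w1",255,160,318,222,th,.05,.02)
E
python3 spm.py
```

```text
[[151 153 156 155 156 153 119  79  78  77  87 132 150 154 159 179 170 155
  154 145 116 115 121 115 151 198 201 203 202 202 205 203]
 [152 152 154 152 152 149 101  80  80  74  75 132 156 157 156 174 200 195
  173 141  90  93 115 117 125 180 202 205 203 206 205 203]
 [154 152 152 152 155 148  95  81  79  67  42  48  88 124 144 159 176 169
  124  61  50  78 113 116 121 174 202 206 202 203 204 206]]
[203 203 202 202 169  76  53  64  89  85  81 119 155 179 196 194 180 168
 105  44  43  47  52  75  79  79 120 154 151 152]
w1 box 273 190 24 16
centre (284.5, 193.75) [ 0.42643996 -0.01099267  0.05      ] radius 0.011989852363468029
tool delta [1.29272524e-04 1.89618069e-03 1.80940452e-01]
w1 box 268 170 32 41
centre (283.5, 194.75) [ 0.42702179 -0.01232873  0.05      ] radius 0.016085080431239376
tool delta [-0.00091227  0.00087698  0.18093913]
w1 box 267 170 34 42
centre (283.5, 194.75) [ 0.42702179 -0.01232873  0.05      ] radius 0.017106715477329247
tool delta [-0.00091227  0.00087698  0.18093913]
```

To row units: 0.05 m is 50.

```bash
echo '[1,0,0,50,0,0,0,1,0,0,50,0,0,0,1,0,0,0,0,0,0,1,0,0,0,0,0,0]' > path.dat && python3 shift.py path.dat; python3 look.py w2; python3 - <<'E'
from spm import *
a=top("w1",255,160,318,222,135,.05,.02)
g=cv2.cvtColor(cv2.imread("pics/w2.png"),cv2.COLOR_BGR2GRAY)
p,_=(None,None)
for th in (125,135): b=top("w2",235,150,345,300,th,.05,.02)
print(tri(a[0],a[1],b[0],b[1]))
E
```

```text
time: 2.2
tool_pos: [0.4272, -0.0122, 0.1332]
tool_rot: [0.001, 0.19, 0.982, 0.0]
contact_force: [0.4, 0.1, 1.2]
gripper_width: 1.001
grasp_force: 0.0
[ 0.42721581 -0.01223019  0.13318199] [-2.03147438e-01 -3.73866112e-01  2.15731199e+00  4.90557845e-05
  1.35577733e+00 -1.39122017e+00] 2.2
w1 box 266 169 38 44
centre (284.5, 193.75) [ 0.42643996 -0.01099267  0.05      ] radius 0.019135635023897826
tool delta [1.29272524e-04 1.89618069e-03 1.80940452e-01]
w2 box 258 181 53 63
centre (284.0, 217.25) [ 0.42545158 -0.01003548  0.05      ] radius 0.01906558242444933
tool delta [0.00264943 0.00133792 0.0831767 ]
w2 box 257 181 54 64
centre (283.5, 217.75) [ 0.42566664 -0.01051292  0.05      ] radius 0.01943682737836527
tool delta [0.00227162 0.00097534 0.08317741]
(array([ 0.42853201, -0.0117398 ,  0.03905282]), np.float64(0.00013118551848911023))
```

View pics/w2.png

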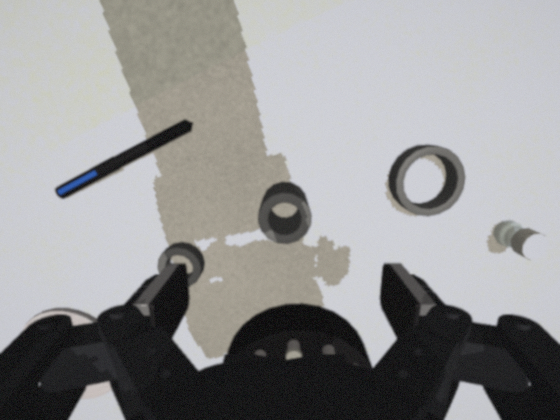

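The second wrist view shows the spacer's top ring at about (285,217), under the open fingers, with the small ring at (182,265) and too low to be in the way. Now I'll descend and grip.

To row units: 0.05 m is 50, 0.001 m is 1.

```bash
echo '[1,1,1,50,0,0,0,1,1,0,45,0,0,0,1,0,0,19,0,0,0,1,0,0,0,0,0,0]' > path.dat && python3 shift.py path.dat; echo '[0,0,0,0,0,0,0,0,0,0,0,0,0,0,0,0,0,0,0,0,0,0,0,0,0,0,0,0,0,0,0,0,0,0,0]' > path.dat && python3 shift.py path.dat; echo '[0,0,0,0,0,0,0,0,0,0,-50,0,0,0,0,0,0,-50,0,0,0,0,0,0,-30,0,0,0,0,0,0,0,0,0,0]' > path.dat && python3 shift.py path.dat; python3 look.py w3
```

```text
time: 2.75
tool_pos: [0.4253, -0.0112, 0.018]
tool_rot: [0.0, 0.191, 0.982, -0.0]
contact_force: [0.7, -0.4, 0.5]
gripper_width: 1.0
grasp_force: 0.0
time: 3.38
tool_pos: [0.4265, -0.0117, 0.0191]
tool_rot: [0.002, 0.191, 0.982, -0.0]
contact_force: [-0.2, 0.4, 6.1]
gripper_width: 0.447
grasp_force: 60.7
time: 4.0
tool_pos: [0.4267, -0.0117, 0.1505]
tool_rot: [0.003, 0.191, 0.982, -0.0]
contact_force: [0.8, -0.0, -0.8]
gripper_width: 0.444
grasp_force: 60.3
[ 0.42674467 -0.01170217  0.15048931] [-2.02141695e-01 -3.97661013e-01  2.14468670e+00  4.62907421e-05
  1.38791841e+00 -1.38811552e+00] 4.0
```

```bash
echo '[0,0,0,-30,0,0,0,0,-56.5,4,0,0,0,0,0,-56.5,4,0,0,0,0,0,-56.5,4,0,0,0,0,0,0,0,0,0,0,0]' > path.dat && python3 shift.py path.dat; echo '[0,0,0,0,0,0,0,0,0,0,20,0,0,0,0,0,0,0,0,0,0]' > path.dat && python3 shift.py path.dat; python3 - <<'E'
from plant import manip
import cv2,numpy as np
print(manip.state()["tool_pos"])
a=manip.grab_frame("scene");b=manip.grab_frame("side")
cv2.imwrite("pics/s1.png",a[...,::-1]);cv2.imwrite("pics/d1.png",b[...,::-1])
f=np.hstack([cv2.resize(i[y:y+150,x:x+100],(400,600),interpolation=cv2.INTER_CUBIC) for i,x,y in((a,180,100),(b,212,90))])
cv2.imwrite("pics/c1.png",cv2.convertScaleAbs(f[...,::-1],alpha=1.6))
E
```

```text
time: 4.68
tool_pos: [0.587, -0.0646, 0.1722]
tool_rot: [-0.004, 0.192, 0.981, 0.0]
contact_force: [-1.2, 0.8, -2.0]
gripper_width: 0.442
grasp_force: 60.3
time: 5.05
tool_pos: [0.5839, -0.063, 0.1545]
tool_rot: [-0.002, 0.191, 0.982, 0.0]
contact_force: [-0.2, 0.0, -0.5]
gripper_width: 0.443
grasp_force: 60.3
[ 0.58388151 -0.0630167   0.15448586]
```

View pics/c1.png

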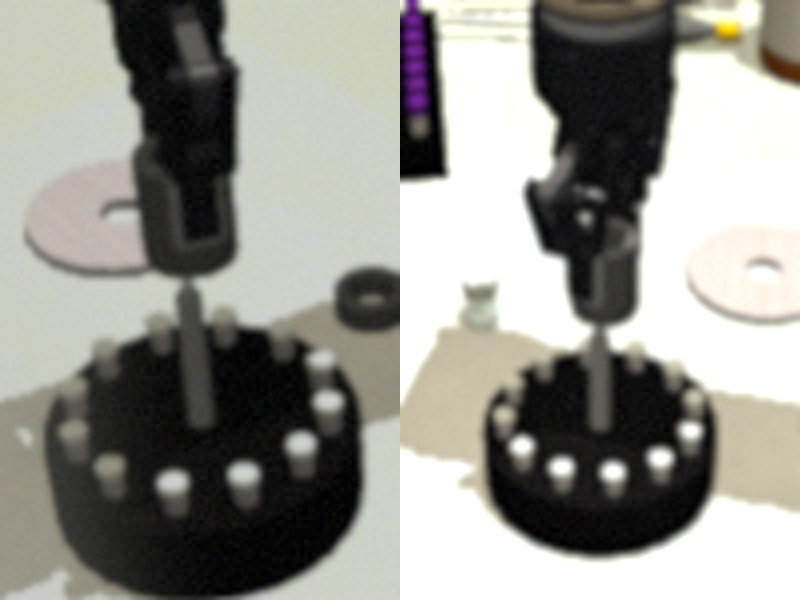

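The picture shows the spacer hanging just over the post. It lines up in the scene view, at crop x 187 against 188, but in the side view it is about 1 px to the right (604 against 600), which is roughly 2–3 mm short in +x. I'll correct that and lower.

To row units: -0.0035 m is -3.5, 0.015 m is 15.

```bash
echo '[0,-3.5,0,0,0,0,0,0,0,0,15,0,0,0,0,0,0,15,0,0,0,0,0,0,15,0,0,0,0,0,0,0,0,0,0]' > path.dat && python3 shift.py path.dat; echo '[0,0,0,15,0,0,0,0,0,0,15,0,0,0,0,0,0,5,0,0,0,0,0,0,0,0,0,0,0,0,0,0,0,0,0]' > path.dat && python3 shift.py path.dat
```

```text
time: 5.78
tool_pos: [0.5881, -0.0647, 0.1095]
tool_rot: [-0.002, 0.191, 0.982, 0.0]
contact_force: [-0.6, 0.0, -1.0]
gripper_width: 0.451
grasp_force: 60.3
time: 6.4
tool_pos: [0.5901, -0.0652, 0.0779]
tool_rot: [0.001, 0.191, 0.982, -0.0]
contact_force: [-0.6, -0.3, 0.6]
gripper_width: 0.445
grasp_force: 60.3
```

```bash
echo '[0,0,0,5,0,0,0,0,0,0,3,0,0,0,0,0,0,0,0,0,0,0,0,0,0,0,0,0]' > path.dat && python3 shift.py path.dat;echo '[0,0,0,2,0,0,0,0,0,0,0,0,0,0]' > path.dat && python3 shift.py path.dat;echo '[0,0,0,2,0,0,0,0,0,0,0,0,0,0]' > path.dat && python3 shift.py path.dat
```

```text
time: 6.9
tool_pos: [0.5897, -0.0651, 0.0693]
tool_rot: [0.0, 0.191, 0.982, 0.0]
contact_force: [-0.6, -0.8, -0.4]
gripper_width: 0.45
grasp_force: 60.3
time: 7.15
tool_pos: [0.5896, -0.0651, 0.0671]
tool_rot: [-0.0, 0.191, 0.982, -0.0]
contact_force: [-0.7, -0.7, 0.2]
gripper_width: 0.446
grasp_force: 60.3
time: 7.4
tool_pos: [0.5895, -0.0651, 0.0651]
tool_rot: [-0.0, 0.191, 0.982, -0.0]
contact_force: [0.2, -0.2, -0.2]
gripper_width: 0.443
grasp_force: 60.3
```

```bash
echo '[0,0,0,1.5,0,0,0,0,0,0,0,0,0,0]' > path.dat && python3 shift.py path.dat;echo '[0,0,0,1.5,0,0,0,0,0,0,0,0,0,0]' > path.dat && python3 shift.py path.dat
```

```text
time: 7.65
tool_pos: [0.5899, -0.0652, 0.0642]
tool_rot: [0.0, 0.191, 0.982, -0.0]
contact_force: [-1.4, -0.2, 1.3]
gripper_width: 0.446
grasp_force: 60.6
time: 7.9
tool_pos: [0.5899, -0.0652, 0.0642]
tool_rot: [-0.0, 0.191, 0.982, -0.0]
contact_force: [-5.1, 1.4, 9.5]
gripper_width: 0.446
grasp_force: 61.6
```

To row units: -0.06 m is -60, -0.05 m is -50.

```bash
echo '[0.75,0,0,0,0,0,0,0.75,0,0,0,0,0,0,0.75,0,0,0,0,0,0]' > path.dat && python3 shift.py path.dat; echo '[0.75,0,0,-30,0,0,0,0.75,0,0,-50,0,0,0,1,0,0,-60,0,0,0,1,20,50,-10,0,0,0,1,20,50,0,0,0,0]' > path.dat && python3 shift.py path.dat;python3 - <<'E'
from plant import manip
import cv2,numpy as np
a=manip.grab_frame("scene");b=manip.grab_frame("side")
cv2.imwrite("pics/s2.png",a[...,::-1]);cv2.imwrite("pics/d2.png",b[...,::-1])
f=np.hstack([cv2.resize(i[y:y+150,x:x+100],(400,600),interpolation=cv2.INTER_CUBIC) for i,x,y in((a,180,100),(b,212,90))])
cv2.imwrite("pics/c2.png",cv2.convertScaleAbs(f[...,::-1],alpha=1.6))
E
```

```text
time: 8.28
tool_pos: [0.5894, -0.0651, 0.0619]
tool_rot: [-0.0, 0.191, 0.982, 0.0]
contact_force: [-0.6, -0.5, -0.7]
gripper_width: 0.751
grasp_force: 0.0
time: 8.9
tool_pos: [0.5913, 0.0432, 0.2148]
tool_rot: [0.002, 0.192, 0.981, 0.0]
contact_force: [-0.1, 0.2, -0.1]
gripper_width: 1.0
grasp_force: 0.0
```

View pics/c2.png

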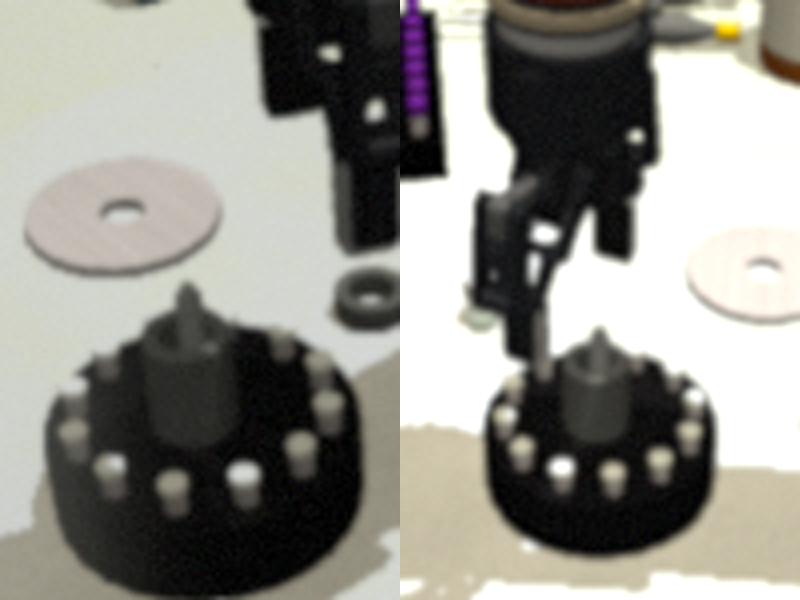

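The spacer stands upright on the drum around the post, with crop centres 190 against 188 in scene and 596 against 600 in side, so it is within about 2 mm. On to the cover.

```bash
echo '[1,33.4,45.2,0,0,0,0,1,33.4,45.2,0,0,0,0,1,33.4,45.2,0,0,0,0,1,33.4,45.2,0,0,0,0,1,33.4,45.2,0,0,0,0]' > path.dat && python3 shift.py path.dat; echo '[1,0,0,0,0,0,0,1,0,0,0,0,0,0]' > path.dat && python3 shift.py path.dat; python3 look.py w4
```

```text
time: 9.62
tool_pos: [0.5197, 0.3158, 0.2119]
tool_rot: [0.0, 0.191, 0.982, -0.0]
contact_force: [0.3, -0.6, -0.6]
gripper_width: 0.999
grasp_force: 0.0
time: 9.88
tool_pos: [0.5203, 0.3141, 0.2118]
tool_rot: [-0.0, 0.191, 0.982, -0.001]
contact_force: [0.4, -0.5, -0.3]
gripper_width: 1.0
grasp_force: 0.0
[0.52026494 0.31409202 0.21178636] [ 4.21054439e-01  2.53468744e-02  1.67379627e+00 -6.69170940e-04
  1.44330924e+00 -7.64944302e-01] 9.875
```

View pics/w4.png

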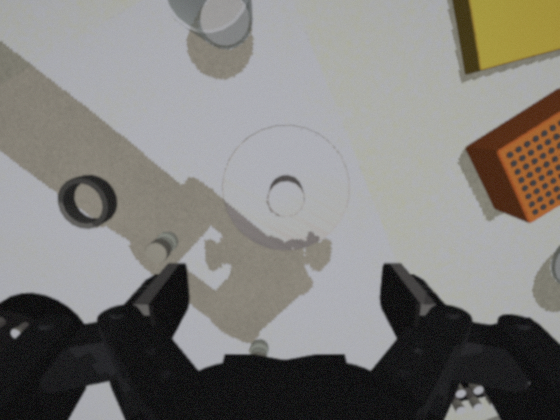

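The cover's plate outline is centred at about (286,187), and the knob's top disc at about (286,198) with a radius of about 19 px. I'll fit the circle, drop lower for a second view, and triangulate.

```bash
echo '[1,0,0,40,0,0,0,1,0,0,35,0,0,0,1,0,0,0,0,0,0,1,0,0,0,0,0,0]' > path.dat && python3 shift.py path.dat; python3 look.py w5; python3 - <<'E'
from h import *;import pickle
r=[]
for n,box,r0,r1 in(("w4",(250,165,322,225),16,22),("w5",(225,150,345,270),22,34)):
    s,c=pickle.load(open(f"pics/{n}.pkl","rb"));g=cv2.imread(f"pics/{n}.png",0)
    x0,y0,x1,y1=box;k=4;p=cv2.GaussianBlur(cv2.resize(g[y0:y1,x0:x1],None,fx=k,fy=k,interpolation=cv2.INTER_CUBIC),(0,0),3)
    h=cv2.HoughCircles(p,cv2.HOUGH_GRADIENT,1.5,8,param1=40,param2=15,minRadius=r0*k,maxRadius=r1*k)[0][:3]
    h=np.c_[h[:,0]/k+x0-.4,h[:,1]/k+y0-.4,h[:,2]/k];print(n,h.round(1).tolist())
    u=h[0,:2];P=plane(c,u,.05);T=rot(s["tool_rot"]);print(P,"tool d",T.T@(P-s["tool_pos"]),"R",np.linalg.norm(plane(c,u+[h[0,2],0],.05)-P))
    r+=[c,u]
print(tri(*r))
f=cv2.resize(g[130:290,180:390],None,fx=3,fy=3);cv2.imwrite("pics/c5.png",f)
E
```

```text
time: 10.42
tool_pos: [0.5213, 0.3142, 0.1388]
tool_rot: [0.001, 0.192, 0.981, 0.0]
contact_force: [0.7, 0.5, 0.4]
gripper_width: 1.001
grasp_force: 0.0
[0.52132627 0.31416318 0.13877593] [ 4.20188439e-01  8.63109364e-02  1.73610897e+00 -1.15118231e-04
  1.31734662e+00 -7.64399395e-01] 10.425
w4 [[285.79998779296875, 191.0, 16.200000762939453], [285.3999938964844, 197.0, 16.5], [286.20001220703125, 193.6999969482422, 18.700000762939453]]
[0.51513083 0.31931686 0.05      ] tool d [0.00670082 0.00309085 0.1617839 ] R 0.015542805994143084
w5 [[284.79998779296875, 218.8000030517578, 23.5], [284.0, 221.0, 26.0], [285.8999938964844, 207.89999389648438, 22.299999237060547]]
[0.52230624 0.31596071 0.05      ] tool d [-0.00011142  0.00192409  0.08877862] R 0.01754239059006151
(array([0.49942858, 0.32500601, 0.13565477]), np.float64(0.0003296169025670544))
```

View pics/c5.png

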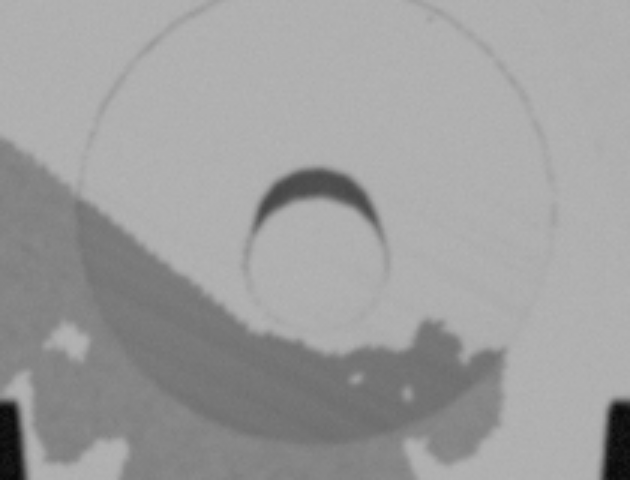

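The crop shows the knob disc spanning x 245–388 and y 197–330, so its centre is at full-image (285.2,217.5). In w4 the second Hough circle (285.4,197) is the knob top, since the first one locked on to the dark crescent. I'll recompute with those.

```bash
python3 - <<'E'
from h import *;import pickle
a,b=[pickle.load(open(f"pics/{n}.pkl","rb")) for n in("w4","w5")]
print(tri(a[1],(285.4,197.5),b[1],(285.1,217.8)))
for (s,c),u in((a,(285.4,197.5)),(b,(285.1,217.8))):
    P=plane(c,u,.05);print(P,rot(s["tool_rot"]).T@(P-s["tool_pos"]))
E
```

```text
(array([0.51846568, 0.31761387, 0.06203513]), np.float64(0.0001551491038105932))
[0.52086169 0.3166139  0.05      ] [0.00037445 0.0027362  0.16178354]
[0.52168473 0.31646278 0.05      ] [0.00065343 0.00215509 0.08877788]
```

To row units: 0.022 m is 22, 0.002 m is 2.

```bash
echo '[1,0.5,2,50,0,0,0,1,0,0,50,0,0,0,1,0,0,22,0,0,0,1,0,0,0,0,0,0]' > path.dat && python3 shift.py path.dat; echo '[0,0,0,0,0,0,0,0,0,0,0,0,0,0,0,0,0,0,0,0,0,0,0,0,0,0,0,0,0,0,0,0,0,0,0]' > path.dat && python3 shift.py path.dat; echo '[0,0,0,0,0,0,0,0,0,0,-20,0,0,0,0,0,0,-50,0,0,0,0,0,0,-50,0,0,0,0,0,0,-50,0,0,0]' > path.dat && python3 shift.py path.dat; echo '[0,0,0,0,0,0,0,0,0,0,0,0,0,0]' > path.dat && python3 shift.py path.dat
```

```text
time: 10.98
tool_pos: [0.5202, 0.3166, 0.0149]
tool_rot: [-0.001, 0.191, 0.982, -0.0]
contact_force: [0.2, -0.8, -0.0]
gripper_width: 1.001
grasp_force: 0.0
time: 11.6
tool_pos: [0.5219, 0.3173, 0.0175]
tool_rot: [0.001, 0.191, 0.982, 0.001]
contact_force: [-0.9, -1.2, 5.8]
gripper_width: 0.407
grasp_force: 60.0
time: 12.22
tool_pos: [0.5199, 0.3166, 0.1874]
tool_rot: [-0.0, 0.191, 0.982, 0.0]
contact_force: [0.4, 0.6, -2.6]
gripper_width: 0.41
grasp_force: 60.5
time: 12.48
tool_pos: [0.5197, 0.3165, 0.1845]
tool_rot: [-0.001, 0.191, 0.982, -0.0]
contact_force: [0.1, 0.5, -3.8]
gripper_width: 0.404
grasp_force: 60.5
```

```bash
for i in 1; do echo '[0,-25.8,-41,0,0,0,0,0,-25.8,-41,0,0,0,0,0,-25.8,-41,0,0,0,0,0,-25.8,-41,0,0,0,0]' > path.dat && python3 shift.py path.dat; echo '[0,-25.8,-41,0,0,0,0,0,-25.8,-41,0,0,0,0,0,-25.8,-41,0,0,0,0,0,-25.8,-41,0,0,0,0,0,0,0,15,0,0,0]' > path.dat && python3 shift.py path.dat; done; echo '[0,0,0,0,0,0,0,0,0,0,0,0,0,0,0,0,0,0,0,0,0]' > path.dat && python3 shift.py path.dat; python3 - <<'E'
from plant import manip
import cv2,numpy as np
a=manip.grab_frame("scene");b=manip.grab_frame("side");print(manip.state()["tool_pos"])
cv2.imwrite("pics/s3.png",a[...,::-1]);cv2.imwrite("pics/d3.png",b[...,::-1])
f=np.hstack([cv2.resize(i[y:y+150,x:x+100],(400,600),interpolation=cv2.INTER_CUBIC) for i,x,y in((a,180,100),(b,212,90))])
cv2.imwrite("pics/c3.png",cv2.convertScaleAbs(f[...,::-1],alpha=1.6))
E
```

```text
time: 12.98
tool_pos: [0.5528, 0.1244, 0.1819]
tool_rot: [-0.003, 0.191, 0.982, -0.001]
contact_force: [1.3, -0.0, -2.5]
gripper_width: 0.411
grasp_force: 60.8
time: 13.6
tool_pos: [0.5883, -0.0676, 0.1685]
tool_rot: [-0.001, 0.193, 0.981, -0.0]
contact_force: [-0.2, 1.3, -2.8]
gripper_width: 0.408
grasp_force: 60.9
time: 13.98
tool_pos: [0.5887, -0.0637, 0.1705]
tool_rot: [0.0, 0.19, 0.982, 0.0]
contact_force: [0.6, -0.1, -2.5]
gripper_width: 0.405
grasp_force: 60.9
[ 0.58887128 -0.06401641  0.17084607]
```

View pics/c3.png

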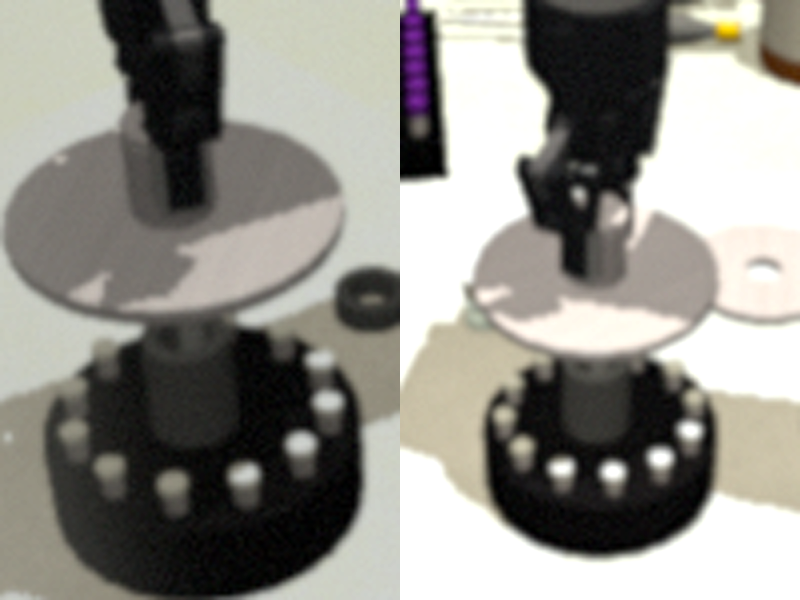

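The cover hangs level. Its plate centre is at crop x 174 in scene against about 181 expected on the post line, and 596 against 600 in side. That is about 1.5 mm too far in +x and 1.5 mm too far in −y, so I'll make a small correction and lower.

```bash
echo '[0,2,1,0,0,0,0,0,0,0,15,0,0,0,0,0,0,15,0,0,0,0,0,0,0,0,0,0,0,0,0,0,0,0,0]' > path.dat && python3 shift.py path.dat; echo '[0,0,0,10,0,0,0,0,0,0,8,0,0,0,0,0,0,0,0,0,0,0,0,0,0,0,0,0]' > path.dat && python3 shift.py path.dat
```

```text
time: 14.7
tool_pos: [0.5871, -0.0631, 0.1399]
tool_rot: [-0.0, 0.191, 0.982, 0.0]
contact_force: [-0.5, -0.6, -2.4]
gripper_width: 0.408
grasp_force: 60.9
time: 15.2
tool_pos: [0.5872, -0.0631, 0.1223]
tool_rot: [0.0, 0.191, 0.982, -0.0]
contact_force: [-0.0, -0.5, -2.0]
gripper_width: 0.409
grasp_force: 60.9
```

```bash
echo '[0,0,0,5,0,0,0,0,0,0,2,0,0,0,0,0,0,0,0,0,0]' > path.dat && python3 shift.py path.dat; echo '[0,0,0,2,0,0,0,0,0,0,0,0,0,0]' > path.dat && python3 shift.py path.dat; echo '[0,0,0,1.5,0,0,0,0,0,0,0,0,0,0]' > path.dat && python3 shift.py path.dat
```

```text
time: 15.58
tool_pos: [0.587, -0.063, 0.115]
tool_rot: [-0.0, 0.191, 0.982, 0.0]
contact_force: [0.1, -0.5, -2.7]
gripper_width: 0.405
grasp_force: 60.9
time: 15.82
tool_pos: [0.5871, -0.063, 0.1131]
tool_rot: [-0.0, 0.191, 0.982, 0.0]
contact_force: [-0.6, 0.1, -3.2]
gripper_width: 0.41
grasp_force: 60.9
time: 16.08
tool_pos: [0.5875, -0.0631, 0.1126]
tool_rot: [0.0, 0.191, 0.982, -0.0]
contact_force: [-1.1, -1.0, 2.1]
gripper_width: 0.41
grasp_force: 61.3
```

Contact came at the expected height, so I'll release, retreat and check.

```bash
echo '[0,0,0,0.5,0,0,0,0.8,0,0,0,0,0,0,0.8,0,0,0,0,0,0,0.8,0,0,0,0,0,0]' > path.dat && python3 shift.py path.dat; echo '[0.9,0,0,-20,0,0,0,1,0,0,-50,0,0,0,1,0,0,-50,0,0,0,1,50,0,-30,0,0,0,1,50,0,0,0,0,0]' > path.dat && python3 shift.py path.dat; echo '[1,0,0,0,0,0,0,1,0,0,0,0,0,0]' > path.dat && python3 shift.py path.dat; python3 - <<'E'
from plant import manip
import cv2,numpy as np
a=manip.grab_frame("scene");b=manip.grab_frame("side")
f=np.hstack([cv2.resize(i[y:y+150,x:x+100],(400,600),interpolation=cv2.INTER_CUBIC) for i,x,y in((a,180,100),(b,212,90))])
cv2.imwrite("pics/c4.png",cv2.convertScaleAbs(f[...,::-1],alpha=1.6))
E
```

```text
time: 16.58
tool_pos: [0.5871, -0.063, 0.1111]
tool_rot: [-0.0, 0.191, 0.982, -0.0]
contact_force: [0.6, 0.3, 0.2]
gripper_width: 0.799
grasp_force: 0.0
time: 17.2
tool_pos: [0.4955, -0.0256, 0.2671]
tool_rot: [0.004, 0.191, 0.981, 0.0]
contact_force: [-0.2, 0.2, 0.0]
gripper_width: 0.998
grasp_force: 0.0
time: 17.45
tool_pos: [0.495, -0.0257, 0.2625]
tool_rot: [0.001, 0.191, 0.982, -0.0]
contact_force: [0.2, -0.7, 0.1]
gripper_width: 0.999
grasp_force: 0.0
```

View pics/c4.png

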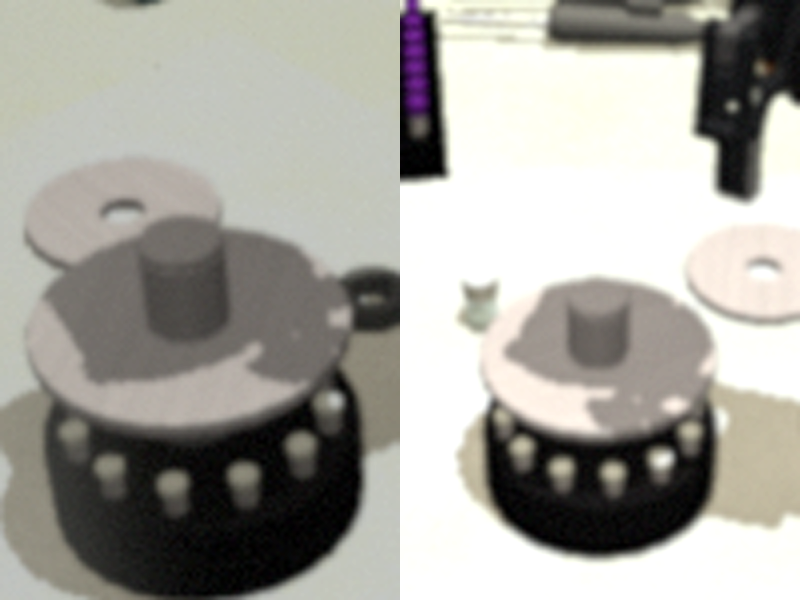

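The cover lies level on the spacer, centred over the drum (plate centre at crop x 190 in scene, 599 in side), clear of the tubes and with the gripper away. Handing in.

```bash
python3 -c "
from plant import manip
print(manip.job_done())"
```

```text
the job is handed in; nothing more can be done
None
```

The job is handed in at about 17.5 s of the 51 s allowed: the last pictures show the spacer on the drum around the post and the cover level on top of it, clear of the tubes, with the gripper away; no verdict was returned.

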